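Unhook a slide rack from a barbed drying hook and seat it in the staining dish

TASK

Take the lid off the green staining dish and lay it flat on the bare worktop, handle up. Then unhook the blue slide rack from its barbed drying hook - raise it, tilt it, and back its eye over the barb - and stand it fully down inside the dish, without tipping it far over. Leave the white rack hanging as it is, keep clear of the microscope, and do not knock the bottles or the objective can about.

Things in the scene. Friction and masses are not known exactly. Their poses are not given: they have to be found in the camera images.
- drying_stand: Fixed draining stand: steel drip tray 150 x 216 x 12 mm, 16 mm post, 14 mm cross bar. Origin on the worktop below the middle of the bar (bar: x = 12 mm, y -74 to 74 mm, height 165 mm); z up. Its -x axis is the way both hooks point. Two equal hooks leave the bar level to -x at height 165 mm: hook 1 at y = +58 mm, hook 2 at y = -58 mm. Only the hook ends rise higher.
- hook_1_bend (a point): Hook 1: centre of its steel rod (8 mm in diameter) at the bend, x = -85 mm on the stand; axes as the stand's. Up to here the rod is level; past it, it points 50 degrees up (stand axes: -0.643, 0, 0.766).
- hook_2_bend (a point): The same point of hook 2.
- hook_1_tip (a point): Hook 1: end of its red barb, 35 mm past the bend. The barb begins 13 mm past the bend with a square shoulder: a round head 15 mm in diameter, straight for 15 mm, then tapering for 7 mm to 8 mm at the tip.
- hook_2_tip (a point): The same point of hook 2.
- blue_rack_mid (a point): Blue slide rack with fixed slides, 62 (x) x 84 (y) x 135 (z) mm, 90 to 180 g, symmetric; the point is its centre, half-way up. The basket is the lowest 38 mm. A flat upright handle rises from its middle in the y-z plane, 40 mm wide in y; its two upright edges, 12 mm thick in x, run from 8 mm below this point to 67 mm above it: grip across them, closing along y.
- blue_rack_eye (a point): Centre of the eye in the blue rack's handle: round, 20 mm in diameter, axis along x, 8 mm deep, 105 mm above the underside, 30 mm below the handle's top. Axes as the rack's. It hangs on either hook, square across the rod (rack x along the stand's x), the eye's centre 6 mm below the rod's centre line and 15 to 33 mm short of the bend.
- blue_rack: The blue rack; origin below its centre, on its underside. Its eye passes the barb only while the rack leans about its y axis by more than about 25 degrees (about 40 is comfortable, 50 is square to the barb), basket swung out the way the hook points, top of the handle leaning back towards the cross bar.
- white_rack_mid (a point): White slide rack of the same shape, hanging on the other hook, to be left there; the point is its centre, half-way up.
- white_rack: The white rack; origin below its centre, on its underside.
- dish: Green staining dish, fixed, 91 (x) x 113 (y) mm over the rim flange, 60 mm high; origin on the worktop under its centre. Its pocket is 70 (x) x 92 (y) mm with a 6 mm floor, so the rack goes in with 4 mm to spare on each side, long side along the dish's y, either way round.
- lid_mid (a point): White lid that lies on the dish: plate 94 (x) x 116 (y) x 5 mm, below it a 4 mm deep locating step 65 x 87 mm, on top a bar handle 14 mm wide (x), 56 mm long (y), 18 mm high. 27.5 mm high in all, 90 g. The point is its centre, 13.5 mm above the underside of the step and 14 mm below the handle's top.
- lid: The lid; origin on the underside of its step, about 56 mm above the worktop while it lies on the dish and 0 when it lies on the worktop. Axes as the dish's while it lies on it.
- stereo_microscope: White stereo microscope, fixed, 260 (x) x 201 (y) x 256 (z) mm; origin on the worktop under its centre. Not to be touched.
- slide_case: Closed blue slide case, fixed, 90 (x) x 98 (y) x 34 mm; origin under its centre.
- dropper_bottle_a: Brown dropper bottle, loose, 30 mm in diameter, 74 mm high; origin under its centre.
- dropper_bottle_b: Brown dropper bottle, loose, 33 mm in diameter, 84 mm high; origin under its centre.
- marker: Red and white marker pen lying on the worktop, fixed, 17 (x) x 135 (y) x 16 mm; origin under its centre.
- petri: Closed clear petri dish, fixed, 64 mm in diameter, 24 mm high; origin under its centre.
- objective_can: Black objective can with a grey screw cap, loose, 40 mm in diameter, 51 mm high; origin under its centre.

How it is judged (in metres and radians):
On the way, in this order (a step that is already met when the one before it is completed fails the run):
1. the lid lies flat on the worktop, handle up, released (height (world z) of lid_mid below 0.019 m and angle between lid_mid's own z axis and vertical below 0.08 rad and linear speed of lid below 0.03 m/s and contact force between the fingers and lid below 0.3 N), for 0.2 s.
2. the blue rack is off its hook, clear of both barbs (distance between blue_rack_eye and hook_1_tip above 0.09 m and distance between blue_rack_eye and hook_2_tip above 0.09 m), for 0.1 s.
At the end, for the whole second after the job is handed in: The blue rack stands upright (0.08 rad) on the dish's floor (within 4 mm), its centre within 8 mm of the dish's each way; the lid lies flat on the worktop, handle up (0.08 rad); both at rest; the white rack still hangs within 30 mm of where it was (x of blue_rack_mid in the frame of dish between -0.008 and 0.008 m and y of blue_rack_mid in the frame of dish between -0.008 and 0.008 m and height (world z) of blue_rack_mid below 0.078 m and angle between each of blue_rack_mid, lid_mid's own z axis and vertical below 0.08 rad and linear speed of each of blue_rack, lid below 0.03 m/s and height (world z) of lid_mid below 0.019 m and distance of white_rack_mid from where it was at the start of the episode below 0.03 m and linear speed of white_rack below 0.05 m/s); the robot touches nothing.
It fails at once if the blue rack is tipped more than 69 degrees from upright (angle between blue_rack_mid's own z axis and vertical above 1.2 rad).
It fails at once if the white rack is knocked off its hook or shoved more than 60 mm (distance of white_rack_mid from where it was at the start of the episode above 0.06 m).
It fails at once if the microscope is struck or pushed (over 5 N) (contact force between anything else and stereo_microscope above 5 N).
It fails at once if a bottle or the objective can is moved more than 40 mm (distance of any of dropper_bottle_a, dropper_bottle_b, objective_can from where it was at the start of the episode above 0.04 m).
It also fails if it takes over 67 s, if anything falls off the work surface, if the arm or the gripper's body presses on something with over 40 N, if the wrist force passes 120 N, or if a joint passes its speed limit or range.

ROBOT

A 6-joint arm with a two-finger parallel gripper is mounted at the origin on a cart in front of the work surface, level with it; the furniture and walls round the work are solid. World frame = base frame: x ahead of the robot, y to its left, z up, the work surface at z = 0. Lengths are in mm, angles in degrees, forces in N, time in s.
With the tool pointing down it reaches from about 300 to 850 mm from the base axis. Payload 4.2 kg.
Tool frame: the origin (TCP) lies at the very end of the fingers, on their centre line; the grasp point (between the pads) lies env.pinch_z behind it (env.pinch_z is the distance from the TCP to the grasp point, in mm); z points along the fingers, y is the line along which they close (so a half turn about z gives the same grasp; the last joint's range is limited). The gripper opens to 91 mm and grips with 3 to 60 N. Pads are 32 mm wide; open, the fingers measure 118 mm over their backs; the gripper's body (76 mm by 178 mm) begins 60 mm behind the grasp point.
Start: joints at [-71.677, 18.312, 89.639, -0, 72.044, -1.146], TCP at [191.65, -542.138, 213.976] pointing down, gripper open.
Joint ranges: [-177.97, 177.97], [-48.28, 115.42], [12.27, 149.76], [-77.06, 257.06], [2.81, 150.46], [-146.56, 146.56]. Speed limits (degrees/s): [147.25, 147.25, 180, 180, 180, 180].

INTERFACE

Orientations are given as [roll, pitch, yaw] about the fixed x, y, z axes, in that order (R = Rz(yaw) Ry(pitch) Rx(roll)).
In Python, from workcell import state, vision, job_done, env gives the robot as it stands.
- The arm moves only by the tool servo_tool, never from a script. Its argument "rows" is a list of rows, each a list of 5 numbers: the shift along the tool's x, y, z scaled (see below), then the turn about the tool's z scaled (see below), then the opening, from 0 (shut) to 1 (fully open). A call has 1 to 20 rows; each row is the pose to reach, as a shift and turn from the pose commanded when the call began, along the tool's axes at that moment; what a row does not reach only later rows make up. The controller multiplies each number of a shift by 200 mm and each number of a turn by 90 degrees. A row lasts 1/12 s, in which the tool goes at most 41.7 mm and 7.16 degrees, less where a joint would pass 70% of its speed; a pose out of reach is approached as far as the arm can. A call with a number of a shift or a turn outside -1 to 1 is refused whole. A call with a gripper value outside its range is refused whole. The fingers move at their own pace and stop on an object; "force" is the grip in N (left out, the last holds). Time passes only in rows, so rows that repeat a pose let the fingers close. It gives the time, the measured TCP pose, the force, the opening and the grip force at its end, in the units of the state.
- state(): the state, without advancing time (a new reading comes with each control period).
- vision.grab_frame(name): name is "scene" or "top"; returns the picture (480x640x3 uint8, red, green, blue); there is no depth.
- vision.camera_info(name): a dict with "vertical_fov" (degrees; the focal length in pixels is half the picture's height over the tangent of half this angle, whatever the lens; pixels are square), "cx", "cy" (the principal point, pixels), "distortion" ([k1, k2, p1, p2, k3] as OpenCV has them; the pictures are not rectified), "T" (4x4, takes a point from camera to world coordinates). Camera axes: x right, y up, looking along -z (the intrinsics and any distortion apply to the point x, -y, -z); pixel columns grow to the right and rows downward; lengths in mm; the calibration is good to about 2 mm. A picture is of the moment at which its call begins. camera_info takes no time and is no camera call.
- job_done(): hands the job in; it is judged then, once.
The state is a dict: "time_s": time; "qpos": joint angles; "qvel": joint speeds; "effort": joint torques, N m; "ee_pos": TCP position; "ee_rot": TCP orientation; "force": force on the tool from outside, world axes, zero at the start; "torque": the same for the moment, N m; "gripper_width": finger opening in mm; "gripper_force": force on a finger pad.
Only numpy, scipy, OpenCV 4.12 (cv2) and the standard library are available. Lean on these libraries where they do the work, as an engineer would, in place of code of your own. Each camera call takes 0.05 s, during which the arm holds its last target. There are 200 camera calls.

## Working session

There is one attempt and no reset: what is moved stays moved. The work goes in short steps, Python scripts to look and compute and a tool call to move; the robot and the scene stay as the last step left them, time stands still between calls to the robot, and variables do not carry over. Pictures are saved under pics/ and viewed, at most 10 in all, crops included, and the job is handed in when it is done.

Besides the shell and the picture viewer there is one more tool, called as a command line: name --pt "numbers of a row" for each row, then --argument value for the rest. servo_tool: Moves the arm, as the interface text tells. Its arguments: {"type":"object","properties":{"rows":{"type":"array"},"force":{"type":"number"}},"required":["rows"]}

```bash
ls; mkdir -p pics
python3 - <<'E'
from workcell import state, vision, job_done, env
import cv2
print(env.pinch_z, state())
for n in ("scene","top"):
    i=vision.camera_info(n); print(n,i)
    cv2.imwrite(f"pics/{n}0.png",cv2.cvtColor(vision.grab_frame(n),cv2.COLOR_RGB2BGR))
E
```

```text
pics
18.8 {'time_s': 0.0, 'qpos': array([-7.16771246e+01,  1.83521872e+01,  8.97070664e+01,  1.61681343e-04,
        7.20418524e+01, -1.14612403e+00]), 'qvel': array([-0.02025661, -0.02454071, -0.04047894,  0.05392732,  0.15092404,
        0.08909182]), 'effort': array([ 2.52522398e-06, -4.12461019e+01, -2.31972420e+01,  7.28142844e-02,
        4.59629484e-02, -1.35850855e-04]), 'ee_pos': array([ 191.48813492, -541.64833188,  213.11031688]), 'ee_rot': array([-1.79898917e+02, -2.17603656e-03,  1.94689475e+01]), 'force': array([-0.69852882,  0.51000683, -0.11770799]), 'torque': array([ 0.0423109 ,  0.04567877, -0.01427841]), 'gripper_force': 0.0, 'gripper_width': 91.0128028094107}
scene {'vertical_fov': 51.647469045836345, 'cx': 319.0345952290607, 'cy': 249.05309010707057, 'distortion': array([-0.0148487,  0.       ,  0.       ,  0.       ,  0.       ]), 'T': array([[-6.99258220e-01,  3.22822269e-01, -6.37827346e-01,
        -2.04653307e+02],
       [-7.14496447e-01, -2.86799585e-01,  6.38154233e-01,
         6.33888535e+02],
       [ 2.30817792e-02,  9.01959966e-01,  4.31202332e-01,
         6.66287698e+02],
       [ 0.00000000e+00,  0.00000000e+00,  0.00000000e+00,
         1.00000000e+00]])}
top {'vertical_fov': 47.19152349433649, 'cx': 317.72598420621, 'cy': 243.69119133076686, 'distortion': array([-0.13756457,  0.        ,  0.        ,  0.        ,  0.        ]), 'T': array([[-4.07571616e-03,  9.95821863e-01, -9.12261280e-02,
         4.69065472e+02],
       [-9.99971932e-01, -3.48510570e-03,  6.63250026e-03,
        -1.15084380e+02],
       [ 6.28685607e-03,  9.12505996e-02,  9.95808116e-01,
         1.43749135e+03],
       [ 0.00000000e+00,  0.00000000e+00,  0.00000000e+00,
         1.00000000e+00]])}
```

View pics/scene0.png

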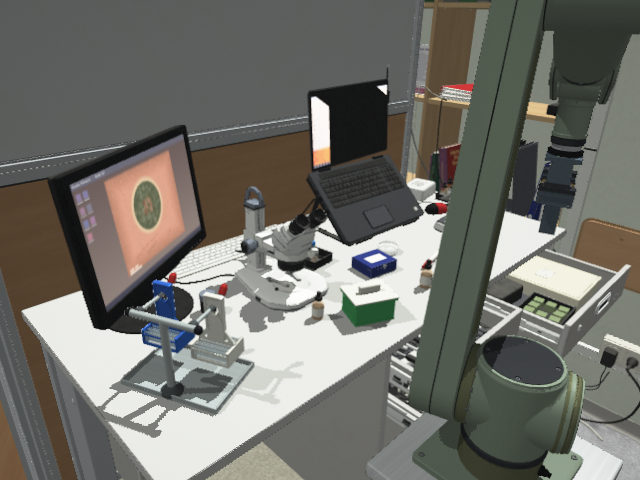

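View pics/top0.png

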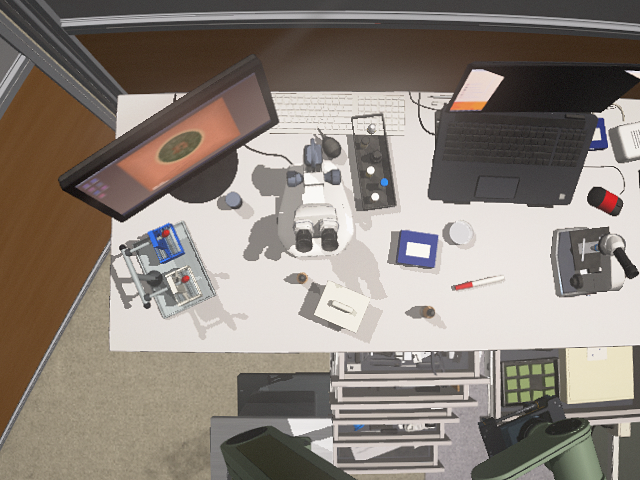

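The scene view shows the blue rack on the far hook (162,300), the white one on the near hook (215,310) and the green dish with its lid at (368,300). In the top view the lid is at (341,306) and the stand at (165,270). Next I'll look at enlarged crops.

Run:
```python
import cv2,numpy as np
t=cv2.imread('pics/top0.png'); s=cv2.imread('pics/scene0.png')
a=cv2.resize(t[205:325,105:225],None,fx=5,fy=5,interpolation=cv2.INTER_CUBIC)   # 600x600
b=cv2.resize(t[265:345,285:385],None,fx=2,fy=2,interpolation=cv2.INTER_CUBIC)  # 200x160
c=np.zeros((600,800,3),np.uint8); c[:,:600]=a; c[:160,600:]=b
cv2.imwrite('pics/c1.png',c)
a=cv2.resize(s[260:410,110:260],None,fx=4,fy=4,interpolation=cv2.INTER_CUBIC)
b=cv2.resize(s[270:330,330:405],None,fx=2.6,fy=2.6,interpolation=cv2.INTER_CUBIC)
c=np.zeros((600,800,3),np.uint8); c[:,:600]=a; c[:b.shape[0],600:600+b.shape[1]]=b
cv2.imwrite('pics/c2.png',c)
```

```text
(no output)
```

View pics/c1.png

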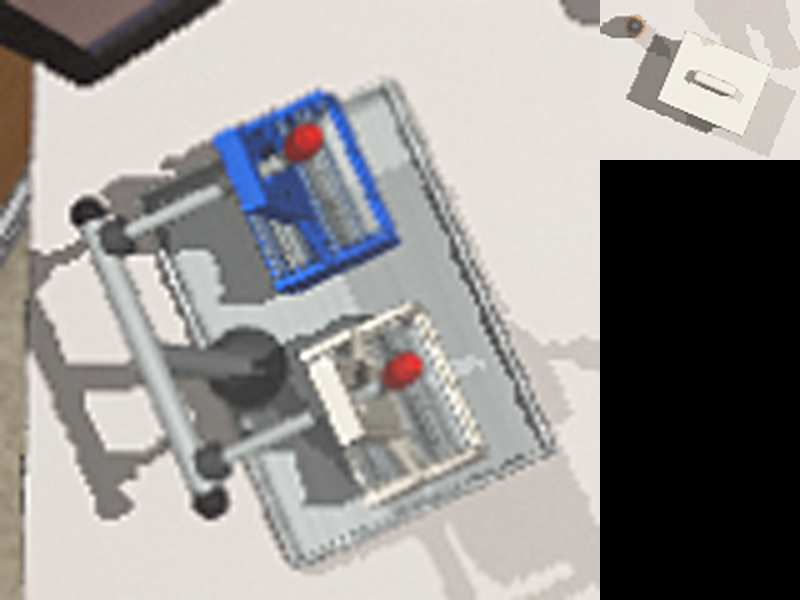

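View pics/c2.png

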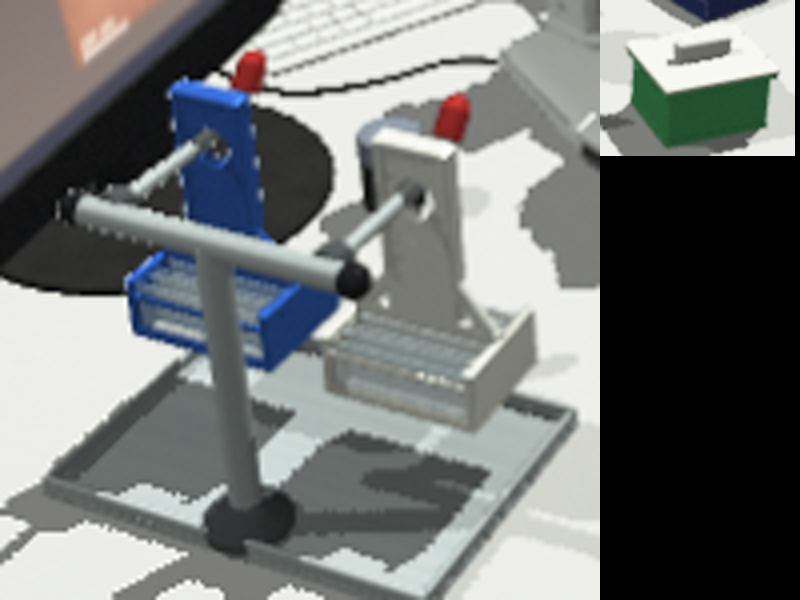

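Both crops are clear. In the top crop, the barb heads are at (300,142) and (402,370) and the bar ends at (90,210) and (210,500). In the scene crop, the heads are at (251,70) and (454,118). The blue rack is on the far hook, and the monitor's lower corner is close to it. Next I'll fit the poses.

```bash
cat > h.py <<'E'
import numpy as np, cv2
from scipy.optimize import least_squares
from workcell import state, vision, env
info={n:vision.camera_info(n) for n in("scene","top")}
def proj(n,P):
    i=info[n];T=i["T"];f=240/np.tan(np.radians(i["vertical_fov"]/2))
    c=(np.atleast_2d(P)-T[:3,3])@T[:3,:3]; c=c*[1,-1,-1]
    K=np.array([[f,0,i["cx"]],[0,f,i["cy"]],[0,0,1.]])
    return cv2.projectPoints(c,np.zeros(3),np.zeros(3),K,i["distortion"])[0][:,0]
def onz(n,px,z):
    return least_squares(lambda p:(proj(n,[p[0],p[1],z])-px).ravel(),[400,0]).x
def tri(pt,ps):
    r=least_squares(lambda p:np.r_[(proj("top",p)-pt).ravel(),(proj("scene",p)-ps).ravel()],[400,100,100.]); return r.x,r.fun
def world(M,x,y,yaw):
    a=np.radians(yaw);c,s=np.cos(a),np.sin(a);M=np.atleast_2d(M).astype(float)
    return np.c_[x+c*M[:,0]-s*M[:,1],y+s*M[:,0]+c*M[:,1],M[:,2]]
def fit(obs,x0):
    def r(p): return np.concatenate([(proj(n,world(m,*p))-px).ravel() for n,m,px in obs])
    q=least_squares(r,x0,loss="soft_l1"); return q.x,r(q.x).reshape(-1,2).round(1)
E
cat > m.py <<'E'
from h import *
np.set_printoptions(suppress=True,precision=1)
t=lambda u,v:np.array([105+(u+.5)/5-.5,205+(v+.5)/5-.5]); s=lambda u,v:np.array([110+(u+.5)/4-.5,260+(v+.5)/4-.5])
o=[("top",[12,-74,165],t(90,210)),("top",[12,74,165],t(210,500)),("top",[-100.4,-58,183.4],t(302,142)),("top",[-100.4,58,183.4],t(402,370)),
("scene",[12,-74,165],s(68,205)),("scene",[12,74,165],s(352,280)),("scene",[-100.4,-58,183.4],s(251,70)),("scene",[-100.4,58,183.4],s(454,118))]
st,res=fit(o,[350,350,110]);print("stand",st,res.tolist())
for n,y in(("hook1",58),("hook2",-58)): print(n,world([[-85,y,165],[-107.5,y,191.8]],*st))
print("eye px->",tri(t(210,150),s(175,88))) 
l=lambda u,v:np.array([285+(u+.5)/2-.5,265+(v+.5)/2-.5]); k=lambda u,v:np.array([330+(u+.5)/2.6-.5,270+(v+.5)/2.6-.5])
c=[onz("top",l(*p),65) for p in((86,30),(171,66),(141,136),(58,100))];print("lid corners",c,np.mean(c,0))
c=[onz("scene",k(*p),65) for p in((28,38),(118,17),(178,72),(70,93))];print("lid corners scene",c,np.mean(c,0))
h=[onz("top",l(*p),83) for p in((88,70),(137,97))];print("handle",h)
print("monitor bl",tri([120,220],[100,325]),"br",tri([275,122],[205,243]),"tl",tri([62,184],[55,180]))
for n,p,z in(("can",(232,201),51),("botA",(303,278),74),("botB",(429,312),84),("micro",(317,237),100),("traycorner",t(390,85),12),("traycorner",t(550,450),12),("traycorner",t(298,562),12)): print(n,onz("top",p,z))
E
python3 m.py
```

```text
stand [517.  296.7 114.3] [[-0.3, 0.3], [-0.4, -0.1], [0.6, -0.5], [0.1, -0.4], [1.9, 0.6], [-0.3, 0.4], [-0.0, 0.1], [-0.3, -0.1]]
hook1 [[499.  195.4 165. ]
 [508.3 174.9 191.8]]
hook2 [[604.8 243.1 165. ]
 [614.  222.5 191.8]]
eye px-> (array([605.7, 271.6, 191.5]), array([-0., -0.,  0.,  0.]))
lid corners [array([ 504.4, -148.9]), array([ 459. , -254.7]), array([ 372.4, -216.5]), array([ 417.5, -113.6])] [ 438.3 -183.4]
lid corners scene [array([ 506.5, -155.1]), array([ 476. , -250.6]), array([ 372.5, -210.9]), array([ 414.7, -111.6])] [ 442.4 -182.1]
handle [array([ 454.8, -150.6]), array([ 421.4, -210.6])]
monitor bl (array([652.6, 367.6, 111.5]), array([-1. , -0.6,  0.8,  0.2])) br (array([902.5, -19.5,  81.8]), array([ 1.2,  0.9, -1.6, -0.3])) tl (array([684.9, 384.2, 398.9]), array([-0.3, -0.2,  0.3,  0.1]))
can [706.6  94.7]
botA [508.7 -87.3]
botB [ 422.8 -398.1]
micro [ 608.  -122.3]
traycorner [659.3 231.1]
traycorner [467.9 143.7]
traycorner [409.3 276. ]
```

servo_tool --pt "0.885 -0.64 0 -0.264 0.5" --pt "0.885 -0.64 0 -0.264 0.5" --pt "0.885 -0.64 0 -0.264 0.5" --pt "0.885 -0.64 0 -0.264 0.5" --pt "0.885 -0.64 0 -0.264 0.5" --pt "0.885 -0.64 0 -0.264 0.5" --pt "0.885 -0.64 0 -0.264 0.5"

```text
time_s: 0.68
ee_pos: [316.9, -360.2, 213.9]
ee_rot: [-180.0, -0.0, 43.5]
force: [-0.2, 0.2, -0.3]
gripper_width: 47.6
gripper_force: 0.0
```

```bash
cat >> h.py <<'E'
def togo(x,y,z,yaw,cmd=None):
    s=state(); p=s["ee_pos"] if cmd is None else np.array(cmd[:3]); w=s["ee_rot"][2] if cmd is None else cmd[3]
    a=np.radians(w);d=np.array([x,y,z])-p
    r=[(d[0]*np.cos(a)+d[1]*np.sin(a))/200,(d[0]*np.sin(a)-d[1]*np.cos(a))/200,-d[2]/200,-((yaw-w+180)%360-180)/90]
    print("t",s["time_s"],"now",p.round(1),round(w,2),"F",s["force"].round(1),"grip",round(s["gripper_width"],1),round(s["gripper_force"],1),"-> rows",np.round(r,3))
E
python3 -c "
from h import *
togo(440,-182.5,150,67)"
```

```text
t 0.6833 now [ 316.9 -360.2  213.9] 43.47 F [-0.2  0.2 -0.3] grip 47.6 0.0 -> rows [ 1.058 -0.221  0.319 -0.261]
```

servo_tool --pt "1 -0.221 0.2 -0.261 0.5" --pt "1 -0.221 0.2 -0.261 0.5" --pt "1 -0.221 0.2 -0.261 0.5" --pt "1 -0.221 0.2 -0.261 0.5" --pt "1 -0.221 0.2 -0.261 0.5" --pt "1 -0.221 0.3 -0.261 0.5" --pt "1 -0.221 0.3 -0.261 0.5" --pt "1 -0.221 0.3 -0.261 0.5" --pt "1 -0.221 0.3 -0.261 0.5"

```text
time_s: 1.43
ee_pos: [431.1, -194.9, 154.4]
ee_rot: [180.0, 0.0, 66.6]
force: [-0.1, -0.4, -0.1]
gripper_width: 45.7
gripper_force: 0.0
```

```bash
python3 -c "
from h import *
togo(440,-182,67.5,67)"
```

```text
t 1.4333 now [ 431.1 -194.9  154.4] 66.61 F [-0.1 -0.4 -0.1] grip 45.7 0.0 -> rows [ 0.077  0.015  0.435 -0.004]
```

servo_tool --pt "0.077 0.015 0.15 0 0.5" --pt "0.077 0.015 0.28 0 0.5" --pt "0.077 0.015 0.38 0 0.5" --pt "0.077 0.015 0.42 0 0.5" --pt "0.077 0.015 0.43 0 0.5" --pt "0.077 0.015 0.43 0 0.1" --pt "0.077 0.015 0.43 0 0" --pt "0.077 0.015 0.43 0 0" --pt "0.077 0.015 0.43 0 0" --pt "0.077 0.015 0.43 0 0" --pt "0.077 0.015 0.43 0 0" --force 20

```text
time_s: 2.35
ee_pos: [440.6, -180.6, 68.7]
ee_rot: [179.9, 0.0, 66.7]
force: [-0.9, -0.4, 3.1]
gripper_width: 13.7
gripper_force: 20.0
```

servo_tool --pt "0 0 -0.1 0 0" --pt "0 0 -0.2 0 0" --pt "0 0 -0.35 0 0" --pt "0.15 -0.095 -0.35 0 0" --pt "0.3 -0.19 -0.35 0 0" --pt "0.45 -0.284 -0.35 0 0" --pt "0.6 -0.379 -0.35 0 0" --pt "0.75 -0.473 -0.3 0 0" --pt "0.824 -0.52 -0.15 0 0" --pt "0.824 -0.52 0 0 0" --pt "0.824 -0.52 0.1 0 0" --pt "0.824 -0.52 0.18 0 0" --pt "0.824 -0.52 0.23 0 0" --pt "0.824 -0.52 0.255 0 0" --pt "0.824 -0.52 0.27 0 0" --pt "0.824 -0.52 0.27 0 0"

```text
time_s: 3.68
ee_pos: [409.8, 12.2, 13.8]
ee_rot: [-180.0, 0.0, 66.7]
force: [-0.2, 0.5, -1.3]
gripper_width: 13.7
gripper_force: 20.0
```

servo_tool --pt "0 0 0.004 0 0" --pt "0 0 0.008 0 0" --pt "0 0 0.008 0 0" --pt "0 0 0.008 0 0.3" --pt "0 0 0.008 0 0.5" --pt "0 0 0.008 0 0.5" --pt "0 0 0.008 0 0.5" --pt "0 0 -0.1 0 0.5" --pt "0 0 -0.3 0 0.5" --pt "0 0 -0.5 0 0.5" --pt "0 0 -0.7 0 0.5" --pt "0 0 -0.9 0 0.5" --pt "0 0 -1 0 0.5" --pt "0 0 -1 0 0.5"

```text
time_s: 4.85
ee_pos: [412.8, 12.2, 218.9]
ee_rot: [179.4, -0.3, 66.7]
force: [1.3, -0.5, 0.1]
gripper_width: 45.4
gripper_force: 0.0
```

```bash
cat > look.py <<'E'
from h import *
import sys
k=sys.argv[1]
for n in ("scene","top"): cv2.imwrite(f"pics/{n}{k}.png",cv2.cvtColor(vision.grab_frame(n),cv2.COLOR_RGB2BGR))
E
python3 look.py 1
python3 - <<'E'
import sys;sys.path.insert(0,'.')
from h import *
togo(560,180,330,114.3)
a=cv2.imread('pics/top1.png');b=cv2.imread('pics/scene1.png')
c=np.zeros((600,800,3),np.uint8)
c[:300,:500]=cv2.resize(a[255:345,245:395],(500,300),interpolation=cv2.INTER_CUBIC)
c[300:,:500]=cv2.resize(b[250:340,300:450],(500,300),interpolation=cv2.INTER_CUBIC)
cv2.imwrite('pics/c3.png',c)
E
```

```text
t 4.95 now [409.7  12.2 214.2] 66.72 F [-0.6 -0.1 -0.4] grip 45.3 0.0 -> rows [ 1.068  0.359 -0.579 -0.529]
```

View pics/c3.png

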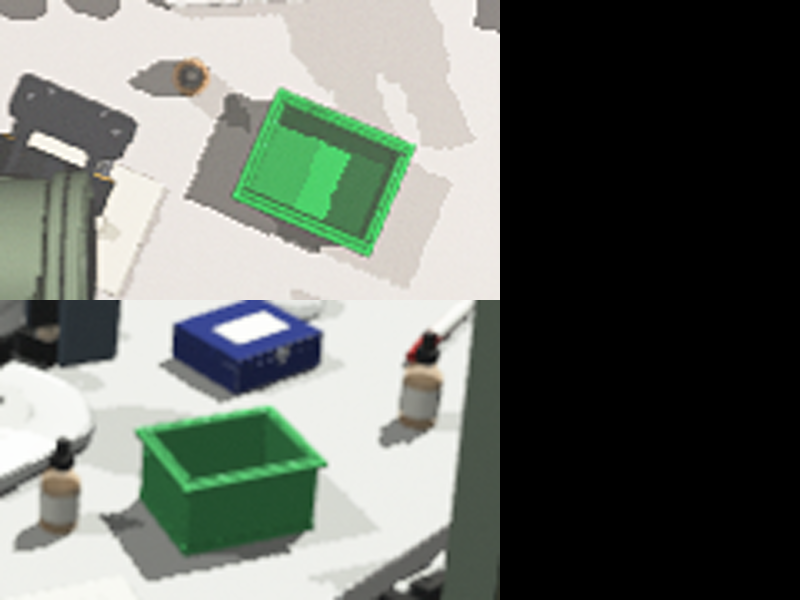

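The lid is clear, and the open dish shows up as green. Its top-view rim corners in the crop are (282,88), (415,148), (372,255) and (233,197). The scene-view rim corners are (137,432), (270,407), (327,463) and (188,490). I'll fit the dish from these.

```bash
cat > dish.py <<'E'
from h import *
np.set_printoptions(suppress=True,precision=1)
a=cv2.cvtColor(cv2.imread('pics/top1.png'),cv2.COLOR_BGR2HSV)
m=cv2.inRange(a,(45,90,40),(80,255,255)); m[:260]=0;m[:,:300]=0;m[:,400:]=0
c=max(cv2.findContours(m,cv2.RETR_EXTERNAL,cv2.CHAIN_APPROX_NONE)[0],key=cv2.contourArea)
ct=cv2.boxPoints(cv2.minAreaRect(c)); ct=ct[np.argsort(np.arctan2(*(ct-ct.mean(0)).T))]
print(ct)
M=np.array([[45.5,56.5,60],[45.5,-56.5,60],[-45.5,-56.5,60],[-45.5,56.5,60]])
T=[(282,88),(415,148),(372,255),(233,197)]
S=[(137,432),(270,407),(327,463),(188,490)]
k=500/150
f=lambda p,ox,oy,dy:np.array([ox+(p[0]+.5)/k-.5,oy+(p[1]-dy+.5)/k-.5])
t=np.array([f(p,245,255,0) for p in T]); print(t)
# scene order: nearest to which model corner? use nearest projected
d0=[440,-183,-23]
ps=proj("scene",world(M,*d0)); s=np.array([f(p,300,250,300) for p in S]); s=s[[np.argmin(np.linalg.norm(s-q,axis=1)) for q in ps]]
bt=ct[[np.argmin(np.linalg.norm(ct-q,axis=1)) for q in proj("top",world(M,*d0))]]
t=t[[np.argmin(np.linalg.norm(t-q,axis=1)) for q in proj("top",world(M,*d0))]]
print("top manual",fit([("top",M,t)],d0)); print("top mask",fit([("top",M,bt)],d0)); print("scene",fit([("scene",M,s)],d0)); print("both",fit([("scene",M,s),("top",M,(t+bt)/2)],d0)[0])
E
python3 dish.py
```

```text
[[328.2 280.6]
 [313.9 313.8]
 [355.3 331.6]
 [369.6 298.4]]
[[329.2 281.1]
 [369.1 299.1]
 [356.2 331.1]
 [314.6 313.8]]
top manual (array([ 438.1, -185.3,  -23.7]), array([[-0.4, -0.5],
       [ 1.2, -0.5],
       [-0.3,  0.9],
       [-0.2,  0.3]]))
top mask (array([ 438.6, -183.6,  -23.5]), array([[ 0. , -0.2],
       [ 0.1, -0.1],
       [ 0.1,  0.3],
       [-0.2,  0.1]]))
scene (array([ 435.6, -179.7,  -22.6]), array([[-1.1, -0.7],
       [ 0.1, -0.8],
       [ 1.3,  0.2],
       [-0.2,  0.8]]))
both [ 438.  -183.5  -23.3]
```

```bash
cat > rack.py <<'E'
from h import *
np.set_printoptions(suppress=True,precision=1)
st=[517,296.7,114.3]
t=lambda u,v:np.array([105+(u+.5)/5-.5,205+(v+.5)/5-.5]); s=lambda u,v:np.array([110+(u+.5)/4-.5,260+(v+.5)/4-.5])
def obs(xe,y,dz): return [("top",[xe-31,y-42,92+dz],t(322,92)),("top",[xe-31,y+42,92+dz],t(398,240)),("top",[xe+31,y+42,92+dz],t(287,292)),
 ("top",[xe+6,y-20,189+dz],t(215,132)),("scene",[xe+6,y-20,189+dz],s(172,90)),("scene",[xe+6,y+20,189+dz],s(248,104)),("scene",[xe+31,y+42,54+dz],s(265,366))]
r=lambda p:np.concatenate([(proj(n,world(m,*st))-px).ravel() for n,m,px in obs(*p)])
q=least_squares(r,[-65,-58,0],loss="soft_l1");print(q.x,r(q.x).reshape(-1,2))
q=least_squares(lambda p:r([p[0],-58,0]),[-65],loss="soft_l1");print(q.x)
xe=q.x[0]
print("eye",world([[xe,-58,159]],*st))
E
python3 rack.py; python3 -c "
from h import *
print(state()['ee_pos'],state()['ee_rot'])"
```

```text
[-70.8 -56.1  -1. ] [[ 0.8 -1.1]
 [-1.3 -0.1]
 [-1.7 -0.2]
 [ 0.6  0.6]
 [ 0.5 -0.8]
 [-1.4 -0.1]
 [ 3.2  1.8]]
[-71.]
eye [[599.1 255.9 159. ]]
[409.70922459  12.15590341 214.21186966] [ 1.79929008e+02 -2.18281135e-02  6.67192551e+01]
```

servo_tool --pt "0.1 0.03 -0.15 -0.06 0.7" --pt "0.25 0.06 -0.3 -0.12 0.7" --pt "0.45 0.11 -0.38 -0.19 0.7" --pt "0.65 0.16 -0.38 -0.264 0.7" --pt "0.75 0.19 -0.38 -0.264 0.7" --pt "0.75 0.19 -0.38 -0.264 0.7" --pt "0.75 0.19 -0.38 -0.264 0.7"

```text
time_s: 5.53
ee_pos: [503.4, 135.4, 287.0]
ee_rot: [-179.7, 0.1, 90.6]
force: [-0.7, -0.1, -0.3]
gripper_width: 63.7
gripper_force: 0.0
```

```bash
python3 -c "
from h import *
togo(597.8,258.6,270,114.3)"
```

```text
t 5.5333 now [503.4 135.4 287. ] 90.57 F [-0.7 -0.1 -0.3] grip 63.7 0.0 -> rows [ 0.611  0.478  0.085 -0.264]
```

servo_tool --pt "0.2 0.16 0 -0.07 0.7" --pt "0.4 0.32 0 -0.15 0.7" --pt "0.6 0.46 0 -0.22 0.7" --pt "0.611 0.478 0.05 -0.264 0.7" --pt "0.611 0.478 0.085 -0.264 0.7" --pt "0.611 0.478 0.085 -0.264 0.7" --pt "0.611 0.478 0.085 -0.264 0.7"

```text
time_s: 6.12
ee_pos: [597.3, 256.2, 271.4]
ee_rot: [-179.7, 0.0, 114.1]
force: [-0.7, 0.5, 0.6]
gripper_width: 63.6
gripper_force: 0.0
```

```bash
python3 look.py 2
python3 - <<'E'
import sys;sys.path.insert(0,'.')
from h import *
togo(597.8,258.6,120,114.3)
a=cv2.imread('pics/top2.png');b=cv2.imread('pics/scene2.png')
c=np.zeros((600,800,3),np.uint8)
c[:,:400]=cv2.resize(a[190:310,110:190],(400,600),interpolation=cv2.INTER_CUBIC)
c[:,400:]=cv2.resize(b[220:370,115:215],(400,600),interpolation=cv2.INTER_CUBIC)
cv2.imwrite('pics/c4.png',c)
E
```

```text
t 6.2167 now [597.8 256.3 273.5] 114.13 F [-0.3 -0.2 -0.2] grip 64.1 0.0 -> rows [ 0.01   0.005  0.767 -0.002]
```

View pics/c4.png

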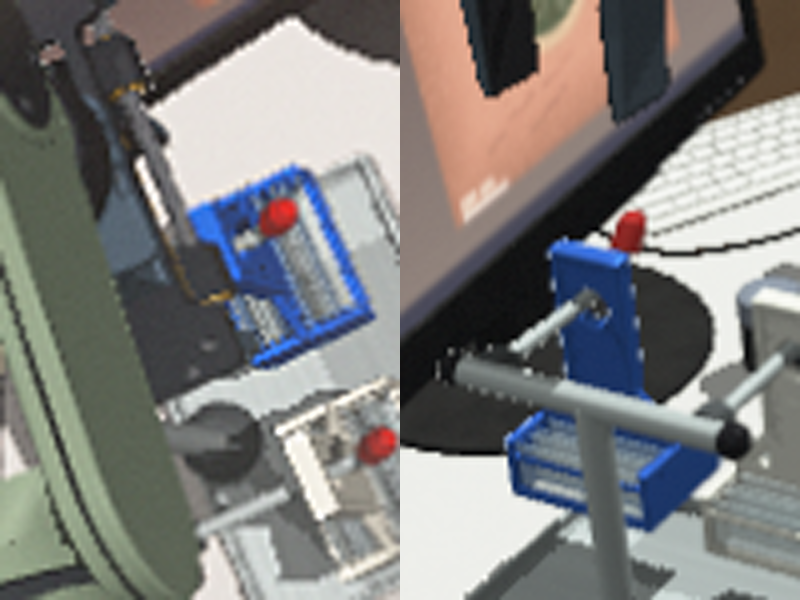

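The fingers are above the blue handle, with tips near (508,95) and (637,115) in the scene crop. The barb head is at (630,232) and the monitor is behind with clearance. I'll check the projection before descending.

```bash
python3 -c "
from h import *
print(proj('scene',[597.8,256.3,273.5]), 'seen',[115+572/4,220+100/4])
a=np.radians(114.2); e=np.array([np.sin(a),-np.cos(a),0])
print(proj('scene',np.array([597.8,256.3,273.5])+32*e),proj('scene',np.array([597.8,256.3,273.5])-32*e))
"
```

```text
[[157.73205747 242.03871761]] seen [258.0, 245.0]
[[143.73935981 239.11270825]] [[172.05139435 245.03233633]]
```

servo_tool --pt "0.01 0.005 0.12 0 0.7" --pt "0.01 0.005 0.25 0 0.7" --pt "0.01 0.005 0.38 0 0.7" --pt "0.01 0.005 0.46 0 0.7" --pt "0.01 0.005 0.54 0 0.7" --pt "0.01 0.005 0.61 0 0.7" --pt "0.01 0.005 0.67 0 0.7" --pt "0.01 0.005 0.72 0 0.7" --pt "0.01 0.005 0.75 0 0.7" --pt "0.01 0.005 0.767 0 0.7" --pt "0.01 0.005 0.767 0 0.7"

```text
time_s: 7.13
ee_pos: [598.4, 259.8, 119.5]
ee_rot: [-180.0, 0.0, 114.2]
force: [-0.1, -0.7, -0.3]
gripper_width: 63.8
gripper_force: 0.0
```

servo_tool --pt "0 0 0 0 0.4" --pt "0 0 0 0 0" --pt "0 0 0 0 0" --pt "0 0 0 0 0" --pt "0 0 0 0 0" --pt "0 0 0 0 0" --pt "0 0 0 0 0" --pt "0 0 0 0 0" --force 6

```text
time_s: 7.8
ee_pos: [598.8, 260.3, 120.0]
ee_rot: [180.0, 0.0, 114.2]
force: [-0.6, 0.6, 3.3]
gripper_width: 40.4
gripper_force: 6.0
```

servo_tool --pt "-0.02 0 -0.007 0 0" --pt "-0.04 0 -0.014 0 0" --pt "-0.06 0 -0.02 0 0" --pt "-0.08 0 -0.027 0 0" --pt "-0.1 0 -0.034 0 0" --pt "-0.12 0 -0.04 0 0" --pt "-0.14 0 -0.047 0 0" --pt "-0.15 0 -0.05 0 0" --pt "-0.15 0 -0.05 0 0"

```text
time_s: 8.55
ee_pos: [610.7, 232.7, 129.4]
ee_rot: [-180.0, -0.0, 114.2]
force: [-1.9, 3.5, -2.7]
gripper_width: 39.8
gripper_force: 6.0
```

```bash
cat > v.py <<'E'
from h import *
import sys
k=sys.argv[1]
b=cv2.cvtColor(vision.grab_frame("scene"),cv2.COLOR_RGB2BGR);cv2.imwrite(f"pics/scene{k}.png",b)
cv2.imwrite(f"pics/z{k}.png",cv2.resize(b[240:370,100:250],(690,598),interpolation=cv2.INTER_CUBIC))
togo(597.8,258.6,120,114.3)
E
python3 v.py 3
```

```text
t 8.6 now [610.7 232.7 129.4] 114.23 F [-1.4  2.3 -2.1] grip 40.2 6.0 -> rows [ 0.145 -0.006  0.047 -0.001]
```

```bash
cat > lean.py <<'E'
from h import *
st=[517,296.7,114.3]
def sil(n,gx,gz,phi,h,y=-58,stp=st):
    # pivot at stand x=gx,height gz; h=height of the pivot above the underside
    a=np.radians(phi); m=np.zeros((480,640),np.uint8)
    for X,Y,z0,z1 in((31,42,0,38),(6,20,38,135)):
        P=np.array([[i,j,k-h] for i in(-X,X) for j in(-Y,Y) for k in(z0,z1)],float)
        # lean: top towards +x, basket towards -x
        Q=np.c_[gx+np.cos(a)*P[:,0]+np.sin(a)*P[:,2], y+P[:,1], gz-np.sin(a)*P[:,0]+np.cos(a)*P[:,2]]
        cv2.fillConvexPoly(m,cv2.convexHull(np.round(proj(n,world(Q,*stp))).astype(np.int32)),255)
    return m>0
def blue(n,img,roi):
    m=cv2.inRange(cv2.cvtColor(img,cv2.COLOR_BGR2HSV),(108,120,50),(125,255,255))
    m=cv2.morphologyEx(m,cv2.MORPH_CLOSE,np.ones((5,5),np.uint8)); k=np.zeros_like(m); k[roi]=m[roi]; return k>0
ROI={"scene":np.s_[250:390,120:240],"top":np.s_[215:270,135:200]}
def est(files,gx,gz,hs=(78,81,84,87,90),phis=range(-20,66,3),dx=(-4,0,4),y=-58):
    B={n:blue(n,cv2.imread(f),ROI[n]) for n,f in files.items()}
    out=[]
    for p in phis:
        for h in hs:
            for d in dx:
                sc=[]
                for n in B:
                    s=sil(n,gx+d,gz,p,h,y); sc.append((s&B[n]).sum()/(s|B[n]).sum())
                out.append((np.mean(sc),p,h,d))
    return sorted(out)[::-1][:4]
def gstand(p):
    d=np.array(p[:2])-st[:2];a=np.radians(st[2]);return np.cos(a)*d[0]+np.sin(a)*d[1],-np.sin(a)*d[0]+np.cos(a)*d[1],p[2]+18.8
if __name__=="__main__":
    import sys
    print("check",est({"scene":"pics/scene0.png","top":"pics/top0.png"},-69,138,hs=(84,)))
    print("check scene",est({"scene":"pics/scene0.png"},-69,138,hs=(84,)))
    f=f"pics/scene{sys.argv[1]}.png"; g=gstand(state()["ee_pos"]); print("G",np.round(g,1),"X,Z from bend",round(-g[0]-85,1),round(g[2]-165,1))
    print(est({"scene":f},g[0],g[2]))
E
python3 lean.py 3
```

```text
check [(np.float64(0.4673798923516513), -2, 84, 0), (np.float64(0.4642389385570298), 1, 84, 0), (np.float64(0.4616026607670787), -5, 84, -4), (np.float64(0.45693396422683563), -2, 84, -4)]
check scene [(np.float64(0.47058823529411764), 1, 84, 0), (np.float64(0.4664429530201342), -2, 84, 0), (np.float64(0.463628762541806), 1, 84, 4), (np.float64(0.46317581949765857), 4, 84, 4)]
G [-96.9 -59.1 148.2] X,Z from bend 11.9 -16.8
[(np.float64(0.43023255813953487), 16, 87, 4), (np.float64(0.4226451927769644), 19, 90, 4), (np.float64(0.42165242165242167), 16, 84, 4), (np.float64(0.42122798667301287), 16, 90, 4)]
```

The lean is about 16 degrees, which matches the contact model (17), so I'll keep driving it out.

servo_tool --pt "-0.012 0 -0.003 0 0" --pt "-0.024 0 -0.007 0 0" --pt "-0.036 0 -0.01 0 0" --pt "-0.046 0 -0.012 0 0" --pt "-0.055 0 -0.015 0 0" --pt "-0.055 0 -0.015 0 0" --pt "-0.055 0 -0.015 0 0"

```text
time_s: 9.18
ee_pos: [615.6, 222.5, 132.9]
ee_rot: [180.0, 0.0, 114.2]
force: [-2.4, 1.8, 0.3]
gripper_width: 39.9
gripper_force: 6.0
```

```bash
python3 v.py 4; python3 lean.py 4|tail -2
```

```text
t 9.2333 now [615.6 222.6 132.8] 114.24 F [-3.   3.3  0.8] grip 40.3 6.0 -> rows [ 0.201 -0.007  0.064 -0.001]
G [-108.1  -59.3  151.6] X,Z from bend 23.1 -13.4
[(np.float64(0.40393258426966294), 34, 90, 4), (np.float64(0.400328587075575), 31, 81, 4), (np.float64(0.39440482720789904), 34, 81, 4), (np.float64(0.39430449069003287), 31, 90, 4)]
```

servo_tool --pt "-0.008 0 -0.001 0 0" --pt "-0.016 0 -0.002 0 0" --pt "-0.02 0 -0.002 0 0" --pt "-0.02 0 -0.002 0 0" --pt "-0.02 0 -0.002 0 0"

```text
time_s: 9.65
ee_pos: [617.0, 219.4, 133.5]
ee_rot: [180.0, -0.0, 114.2]
force: [-3.8, 3.0, 2.3]
gripper_width: 39.7
gripper_force: 6.0
```

```bash
python3 v.py 5; python3 lean.py 5|tail -2
```

```text
t 9.7 now [617.  219.4 133.5] 114.24 F [-3.3  3.6  2.4] grip 39.9 6.0 -> rows [ 0.218 -0.007  0.067 -0.001]
G [-111.6  -59.3  152.3] X,Z from bend 26.6 -12.7
[(np.float64(0.3924877517691889), 31, 87, 4), (np.float64(0.3903225806451613), 31, 81, 4), (np.float64(0.38849701573521433), 31, 90, 4), (np.float64(0.38333333333333336), 31, 84, 4)]
```

View pics/z5.png

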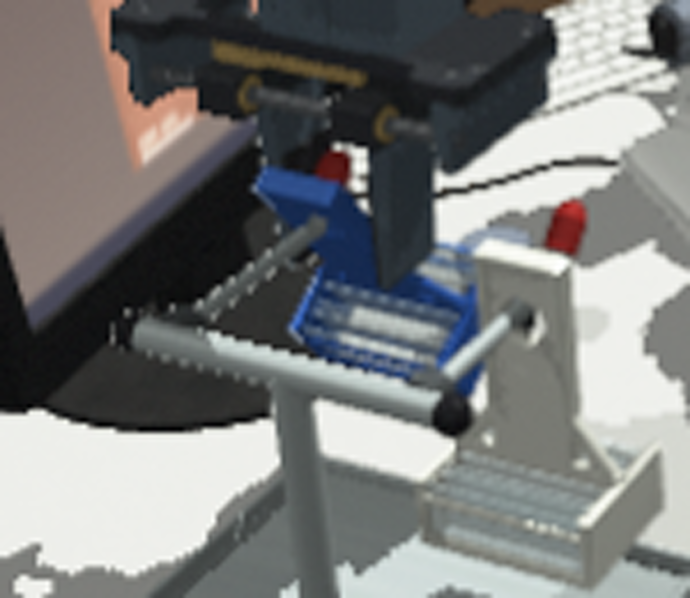

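The rack leans clearly on the bent part of the rod, with the fingers on both sides and the barb head at (333,165). Useful corners are handle top (262,186), basket far-top (320,268), far-bottom (293,330) and near-bottom (470,393). I'll fit the lean from these.

```bash
cat > fl.py <<'E'
from lean import *
g=gstand([617,219.4,133.5])
u=lambda a,b:np.array([100+(a+.5)/4.6-.5,240+(b+.5)/4.6-.5])
M=np.array([[6,-20,135],[31,-42,38],[31,-42,0],[31,42,0]],float); px=np.array([u(262,186),u(320,268),u(293,330),u(470,393)])
def Q(p):
    a=np.radians(p[0]);z=M[:,2]-105
    return np.c_[p[1]+np.cos(a)*M[:,0]+np.sin(a)*z,p[3]+M[:,1],p[2]-np.sin(a)*M[:,0]+np.cos(a)*z]
r=lambda p:np.r_[(proj("scene",world(Q(p),*st))-px).ravel(),(p[3]+58)*.5]
q=least_squares(r,[40,-95,165,-58],loss="soft_l1"); p=q.x
print(p,r(p).round(1)); E=(-p[1]-85,p[2]-165); n=np.array([-.766,.643]);d=np.array([.643,.766])
print("eye X,Z",E,"s",E@d,"off",E@n,"G-eye",np.array([-g[0]-85,g[2]-165])-E)
E
python3 fl.py
```

```text
[ 36.08891034 -98.60454698 167.92783062 -58.46675894] [-0.8 -1.7 -5.6  9.2  8.3  2.6  2.7 -2.4 -0.2]
eye X,Z (np.float64(13.604546980485239), np.float64(2.927830620827166)) s 10.990441964005617 off -8.538487897859826 G-eye [ 12.99836216 -15.62783062]
```

servo_tool --pt "0 0 0 0 0" --pt "0 0 0 0 0" --pt "0 0 0 0 0" --pt "0.01 0 -0.003 0 0" --pt "0.02 0 -0.007 0 0" --pt "0.025 0 -0.01 0 0" --pt "0.025 0 -0.01 0 0" --pt "0.025 0 -0.01 0 0" --force 35

```text
time_s: 10.37
ee_pos: [615.3, 223.4, 134.8]
ee_rot: [180.0, 0.0, 114.2]
force: [0.0, -0.4, -1.8]
gripper_width: 39.6
gripper_force: 35.0
```

```bash
python3 v.py 6; python3 lean.py 6|tail -2;python3 -c "
from h import *
for i in range(3):
  s=state();print(s['force'],s['torque']); vision.grab_frame('top')"
```

```text
t 10.4167 now [615.2 223.4 134.8] 114.24 F [-0.8  0.4 -1.9] grip 40.0 35.0 -> rows [ 0.196 -0.007  0.074 -0.001]
G [-107.2  -59.4  153.6] X,Z from bend 22.2 -11.4
[(np.float64(0.3775620280474649), 31, 84, 4), (np.float64(0.3729903536977492), 31, 87, 4), (np.float64(0.3712079426365141), 34, 87, 4), (np.float64(0.3698257080610022), 34, 90, 4)]
[-0.84725026  0.36547386 -1.92156514] [ 0.05999283 -0.17745883  0.01209163]
[-0.04272981  0.06673268 -1.41296249] [ 0.03970547 -0.11948167 -0.00264591]
[ 0.54412603  0.28811574 -1.81151083] [ 0.00520961 -0.11568884 -0.00517233]
```

servo_tool --pt "0.007 0 -0.006 0 0" --pt "0.015 0 -0.013 0 0" --pt "0.015 0 -0.013 0 0" --pt "0.015 0 -0.013 0 0"

```text
time_s: 10.9
ee_pos: [613.9, 226.6, 137.7]
ee_rot: [180.0, 0.0, 114.3]
force: [0.4, -0.1, -1.3]
gripper_width: 40.0
gripper_force: 35.0
```

servo_tool --pt "0.004 0 -0.003 0 0" --pt "0.008 0 -0.006 0 0" --pt "0.008 0 -0.006 0 0" --pt "0.008 0 -0.006 0 0"

```text
time_s: 11.23
ee_pos: [613.2, 227.9, 138.8]
ee_rot: [180.0, 0.0, 114.2]
force: [-0.5, -1.0, -1.5]
gripper_width: 39.5
gripper_force: 35.0
```

servo_tool --pt "0.004 0 -0.003 0 0" --pt "0.008 0 -0.006 0 0" --pt "0.012 0 -0.01 0 0" --pt "0.012 0 -0.01 0 0"

```text
time_s: 11.57
ee_pos: [612.7, 228.4, 139.2]
ee_rot: [-179.9, 0.2, 114.3]
force: [4.7, -4.1, -8.8]
gripper_width: 39.6
gripper_force: 35.0
```

servo_tool --pt "-0.015 0 0.013 0 0" --pt "-0.031 0 0.026 0 0" --pt "-0.031 0 0.026 0 0" --pt "-0.031 0 0.026 0 0" --pt "-0.031 0 0.026 0 0"

```text
time_s: 11.98
ee_pos: [614.7, 224.7, 135.9]
ee_rot: [180.0, -0.0, 114.2]
force: [-1.1, 0.2, -1.4]
gripper_width: 40.0
gripper_force: 35.0
```

```bash
python3 v.py 7; python3 lean.py 7|tail -2
```

```text
t 12.0333 now [614.8 224.7 135.9] 114.24 F [-0.9  0.3 -1.4] grip 39.7 35.0 -> rows [ 0.189 -0.008  0.08  -0.001]
G [-105.9  -59.5  154.7] X,Z from bend 20.9 -10.3
[(np.float64(0.3833425261996691), 34, 90, 4), (np.float64(0.3814207650273224), 34, 84, 4), (np.float64(0.3789249600851517), 31, 81, 4), (np.float64(0.3779317697228145), 31, 87, 4)]
```

servo_tool --pt "-0.009 0 -0.01 0 0" --pt "-0.018 0 -0.021 0 0" --pt "-0.026 0 -0.031 0 0" --pt "-0.026 0 -0.031 0 0" --pt "-0.026 0 -0.031 0 0"

```text
time_s: 12.45
ee_pos: [617.1, 219.6, 142.1]
ee_rot: [180.0, 0.0, 114.2]
force: [-0.2, 0.2, -1.3]
gripper_width: 39.6
gripper_force: 35.0
```

Still free of contact. Continuing along the barb.

servo_tool --pt "-0.009 0 -0.01 0 0" --pt "-0.018 0 -0.021 0 0" --pt "-0.026 0 -0.031 0 0" --pt "-0.026 0 -0.031 0 0" --pt "-0.026 0 -0.031 0 0"

```text
time_s: 12.87
ee_pos: [619.1, 214.8, 148.2]
ee_rot: [180.0, 0.0, 114.2]
force: [-0.9, -0.6, -1.4]
gripper_width: 39.8
gripper_force: 35.0
```

servo_tool --pt "-0.009 0 -0.01 0 0" --pt "-0.018 0 -0.021 0 0" --pt "-0.026 0 -0.031 0 0" --pt "-0.035 0 -0.041 0 0" --pt "-0.035 0 -0.041 0 0" --pt "-0.035 0 -0.041 0 0"

```text
time_s: 13.37
ee_pos: [622.0, 208.4, 156.4]
ee_rot: [180.0, 0.0, 114.2]
force: [0.2, 0.5, -1.5]
gripper_width: 39.6
gripper_force: 35.0
```

servo_tool --pt "-0.016 0 -0.019 0 0" --pt "-0.032 0 -0.038 0 0" --pt "-0.048 0 -0.057 0 0" --pt "-0.064 0 -0.077 0 0" --pt "-0.09 0 -0.12 0 0" --pt "-0.15 0 -0.2 0 0" --pt "-0.22 0 -0.3 0 0" --pt "-0.3 0 -0.4 0 0" --pt "-0.3 0 -0.4 0 0"

```text
time_s: 14.12
ee_pos: [649.9, 151.5, 241.5]
ee_rot: [179.5, 0.2, 114.1]
force: [0.4, -0.8, -1.0]
gripper_width: 39.6
gripper_force: 35.0
```

```bash
python3 look.py 8
python3 - <<'E'
import sys;sys.path.insert(0,'.')
from h import *
togo(530,90,190,114.3)
t=cv2.imread('pics/top8.png');b=cv2.imread('pics/scene8.png')
c=np.zeros((480,800,3),np.uint8)
c[:,:400]=cv2.resize(t[180:372,100:260],(400,480),interpolation=cv2.INTER_CUBIC)
c[:,400:]=cv2.resize(b[180:372,100:260],(400,480),interpolation=cv2.INTER_CUBIC)
cv2.imwrite('pics/c8.png',c)
for p in((277,240),(283,258),(300,262),(330,260)): print(p,onz("top",p,0))
E
```

```text
t 14.2167 now [646.8 153.5 237. ] 114.16 F [ 0.1  0.2 -2.6] grip 39.8 35.0 -> rows [-0.051 -0.663  0.235 -0.002]
(277, 240) [610.87620127 -17.60186097]
(283, 258) [563.403492   -33.46487308]
(300, 262) [552.75634837 -78.02856138]
(330, 260) [ 557.71767303 -156.65427806]
```

View pics/c8.png

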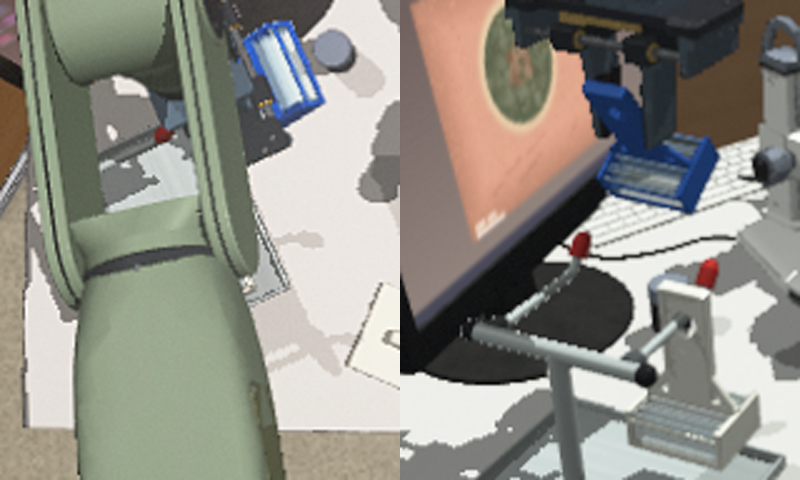

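The blue rack is off the hook, leaning about 35 degrees in the gripper, and the white rack is still hanging. I'll move over the bare worktop and ease the grip so it can swing upright.

servo_tool --pt "-0.01 -0.12 0 0 0" --pt "-0.02 -0.26 0 0 0" --pt "-0.03 -0.4 0.05 0 0" --pt "-0.04 -0.54 0.15 0 0" --pt "-0.051 -0.663 0.28 0 0" --pt "-0.051 -0.663 0.42 0 0" --pt "-0.051 -0.663 0.55 0 0" --pt "-0.051 -0.663 0.65 0 0" --pt "-0.051 -0.663 0.7 0 0" --pt "-0.051 -0.663 0.735 0 0" --pt "-0.051 -0.663 0.735 0 0"

```text
time_s: 15.13
ee_pos: [528.6, 90.4, 87.6]
ee_rot: [-179.8, -0.1, 114.3]
force: [0.8, -0.4, -1.2]
gripper_width: 39.7
gripper_force: 35.0
```

servo_tool --pt "0 0 0 0 0" --pt "0 0 0 0 0" --pt "0 0 0 0 0" --pt "0 0 0 0 0" --force 4

```text
time_s: 15.47
ee_pos: [530.4, 90.2, 90.1]
ee_rot: [179.9, 0.0, 114.2]
force: [-0.4, -0.4, -0.7]
gripper_width: 40.0
gripper_force: 4.0
```

```bash
cat > lean2.py <<'E'
from lean import *
import sys
s=state();p=s["ee_pos"];yaw=s["ee_rot"][2];print(p.round(1),yaw.round(2),s["force"].round(1),s["gripper_width"].round(1))
ROI.update({"scene":np.s_[200:400,100:420],"top":np.s_[200:345,180:385]})
def run(k,phis=range(-30,60,3),cams=("scene",),hs=(78,81,84,87,90),dx=(-5,0,5),excl=None):
    o=[]
    B={n:blue(n,cv2.imread(f"pics/{n}{k}.png"),ROI[n]) for n in cams}
    stp=[p[0],p[1],yaw]
    for f in phis:
        for h in hs:
            for d in dx:
                sc=[]
                for n in B:
                    q=sil(n,d,p[2]+18.8,f,h,0,stp); sc.append((q&B[n]).sum()/(q|B[n]).sum())
                o.append((round(float(np.mean(sc)),3),f,h,d))
    return sorted(o)[::-1][:4]
if __name__=="__main__": print(run(sys.argv[1]))
E
python3 look.py 9; python3 lean2.py 9
```

```text
Traceback (most recent call last):
  File "lean2.py", line 3, in <module>
    s=state();p=s["ee_pos"];yaw=s["ee_rot"][2];print(p.round(1),yaw.round(2),s["force"].round(1),s["gripper_width"].round(1))
                                                                                                 ^^^^^^^^^^^^^^^^^^^^^^^^
AttributeError: 'float' object has no attribute 'round'
```

```bash
sed -i 's/,s\["gripper_width"\].round(1))/,s["gripper_width"])/; s/100:420/100:345/' lean2.py; python3 lean2.py 9
```

```text
[530.1  90.1  89.7] 114.24 [-1.   0.8 -2.1] 39.91233219507447
[(0.527, 33, 87, 5), (0.523, 33, 90, 5), (0.517, 33, 84, 5), (0.503, 30, 90, 5)]
```

Easing to 4 N did not free it. I'll push the basket's outer edge against the dish's robot-side wall to turn it upright. First I carry it there with a firm grip.

servo_tool --pt "0 0 0 0 0" --pt "0 0 0 0 0" --pt "0 0 -0.1 0 0" --pt "0 0 -0.25 0 0" --pt "-0.05 -0.1 -0.4 -0.04 0" --pt "-0.12 -0.24 -0.55 -0.1 0" --pt "-0.2 -0.4 -0.55 -0.15 0" --pt "-0.27 -0.53 -0.55 -0.2 0" --pt "-0.317 -0.636 -0.55 -0.23 0" --pt "-0.317 -0.636 -0.55 -0.23 0" --pt "-0.317 -0.636 -0.55 -0.23 0" --force 30

```text
time_s: 16.48
ee_pos: [439.4, -20.4, 199.5]
ee_rot: [179.9, 0.0, 134.8]
force: [0.4, 0.2, -0.7]
gripper_width: 39.7
gripper_force: 30.0
```

```bash
python3 -c "
from h import *
togo(324,-134,150,156.6)"
```

```text
t 16.4833 now [439.4 -20.4 199.5] 134.79 F [ 0.4  0.2 -0.7] grip 39.7 30.0 -> rows [ 0.003 -0.809  0.248 -0.242]
```

servo_tool --pt "0 -0.15 0 -0.05 0" --pt "0 -0.35 0 -0.1 0" --pt "0 -0.55 0.05 -0.16 0" --pt "0 -0.7 0.15 -0.2 0" --pt "0.003 -0.809 0.248 -0.242 0" --pt "0.003 -0.809 0.36 -0.242 0" --pt "0.003 -0.809 0.46 -0.242 0" --pt "0.003 -0.809 0.54 -0.242 0" --pt "0.003 -0.809 0.59 -0.242 0" --pt "0.003 -0.809 0.61 -0.242 0" --pt "0.003 -0.809 0.61 -0.242 0"

```text
time_s: 17.4
ee_pos: [325.2, -133.4, 76.5]
ee_rot: [180.0, -0.1, 156.7]
force: [-0.6, -0.4, -1.5]
gripper_width: 40.0
gripper_force: 30.0
```

```bash
python3 look.py 10; sed -i 's/100:345/250:345/' lean2.py; python3 lean2.py 10
python3 - <<'E'
import sys;sys.path.insert(0,'.')
from h import *
a=np.radians(-23.4);d=state()["ee_pos"][:2]-[438.5,-183.3];print("in dish frame",np.cos(a)*d[0]+np.sin(a)*d[1],-np.sin(a)*d[0]+np.cos(a)*d[1])
t=cv2.imread('pics/top10.png');b=cv2.imread('pics/scene10.png')
c=np.zeros((400,800,3),np.uint8)
c[:,:400]=cv2.resize(t[250:370,270:390],(400,400),interpolation=cv2.INTER_CUBIC)
c[:,400:]=cv2.resize(b[230:350,290:410],(400,400),interpolation=cv2.INTER_CUBIC)
cv2.imwrite('pics/c10.png',c)
E
```

```text
[ 325.9 -133.8   77.5] 156.75 [-0.6  0.2 -2.1] 39.84913327268506
[(0.0, 57, 90, 5), (0.0, 57, 90, 0), (0.0, 57, 90, -5), (0.0, 57, 87, 5)]
in dish frame -122.99186237723637 0.6626419169849456
```

View pics/c10.png

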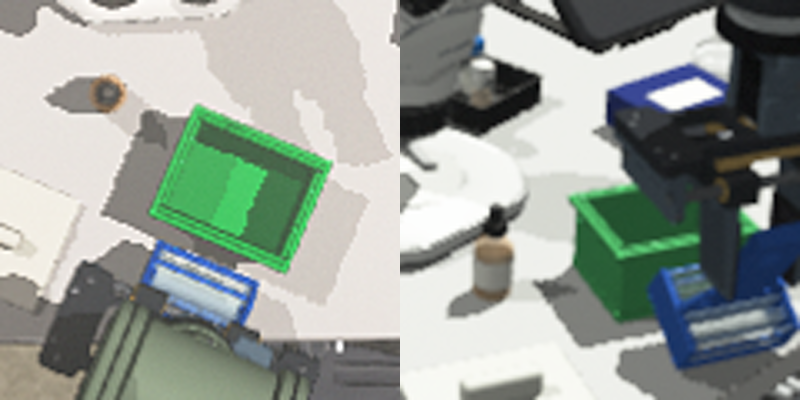

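The rack leans toward the dish, about 15 mm clear of its robot-side rim, with the basket edge at (160,243)-(257,283) in the top crop. I'll loosen the grip and push it against the rim.

servo_tool --pt "0 0 0 0 0" --pt "0 0 0 0 0" --pt "-0.03 0 0 0 0" --pt "-0.06 0 0 0 0" --pt "-0.085 0 0 0 0" --pt "-0.11 0 0 0 0" --pt "-0.135 0 0 0 0" --pt "-0.16 0 0 0 0" --pt "-0.18 0 0 0 0" --pt "-0.2 0 0 0 0" --pt "-0.22 0 0 0 0" --pt "-0.22 0 0 0 0" --force 5

```text
time_s: 18.5
ee_pos: [366.5, -151.7, 77.2]
ee_rot: [-180.0, 0.1, 156.7]
force: [0.5, -0.2, -1.2]
gripper_width: 40.1
gripper_force: 5.0
```

```bash
python3 look.py 11; sed -i 's/250:345/250:460/; s/200:345,180:385/200:400,180:385/' lean2.py; sed -i 's/ B={n:blue.*/&\n    if "scene" in B: B["scene"][:285,345:]=0/' lean2.py; sed -n 5,12p lean2.py; python3 lean2.py 11; sed 's/cams=("scene",)/cams=("top","scene")/' lean2.py > l3.py; python3 l3.py 11
python3 - <<'E'
from h import *
a=np.radians(-23.4);d=state()["ee_pos"][:2]-[438.5,-183.3];print("in dish frame",np.cos(a)*d[0]+np.sin(a)*d[1],-np.sin(a)*d[0]+np.cos(a)*d[1])
E
```

```text
def run(k,phis=range(-30,60,3),cams=("scene",),hs=(78,81,84,87,90),dx=(-5,0,5),excl=None):
    o=[]
    B={n:blue(n,cv2.imread(f"pics/{n}{k}.png"),ROI[n]) for n in cams}
    if "scene" in B: B["scene"][:285,345:]=0
    stp=[p[0],p[1],yaw]
    for f in phis:
        for h in hs:
            for d in dx:
[ 366.  -151.5   77.2] 156.72 [ 0.2  0.1 -1.3] 39.775044528266754
[(0.596, 12, 90, 5), (0.586, 9, 87, 5), (0.582, 9, 90, 5), (0.575, 6, 90, 5)]
[ 366.  -151.5   77.2] 156.72 [ 0.2  0.1 -1.3] 39.775044528266754
[(0.299, 12, 90, 5), (0.294, 9, 87, 5), (0.292, 9, 90, 5), (0.289, 6, 90, 5)]
in dish frame -79.14208266827593 0.3758846615045144
```

servo_tool --pt "-0.012 0 0 0 0" --pt "-0.024 0 0 0 0" --pt "-0.036 0 0 0 0" --pt "-0.038 0 0 0 0" --pt "-0.038 0 0 0 0"

```text
time_s: 19.02
ee_pos: [372.5, -154.3, 77.2]
ee_rot: [-180.0, 0.0, 156.7]
force: [0.1, 0.6, -0.8]
gripper_width: 39.7
gripper_force: 5.0
```

```bash
python3 look.py 12
cat > fin.py <<'E'
import sys
from lean2 import *
k=sys.argv[1]
print(run(k,phis=np.arange(-8,20,2),hs=(81,84,87,90,93),dx=(2,5,8)))
E
python3 fin.py 12;  python3 - <<'E'
import sys;sys.path.insert(0,'.')
from h import *
t=cv2.imread('pics/top12.png');b=cv2.imread('pics/scene12.png')
c=np.zeros((500,800,3),np.uint8)
c[:,:300]=cv2.resize(t[270:350,310:358],(300,500),interpolation=cv2.INTER_CUBIC)
c[:,300:]=cv2.resize(b[250:350,330:430],(500,500),interpolation=cv2.INTER_CUBIC)
cv2.imwrite('pics/c12.png',c)
E
```

```text
[ 372.5 -154.3   77.1] 156.72 [-0.4 -0.7 -1.2] 40.06091817005331
[(0.62, np.int64(12), 93, 8), (0.619, np.int64(10), 93, 8), (0.617, np.int64(10), 90, 8), (0.617, np.int64(6), 93, 8)]
```

servo_tool --pt "0.015 0 0 0 0" --pt "0.03 0 0 0 0" --pt "0.04 0 0.01 0 0" --pt "0.04 0 0.02 0 0" --pt "0.04 0 0.03 0 0" --pt "0.04 0 0.03 0 0"

```text
time_s: 19.62
ee_pos: [366.0, -151.5, 71.5]
ee_rot: [-180.0, 0.2, 156.7]
force: [0.9, -0.7, 1.0]
gripper_width: 40.1
gripper_force: 5.0
```

servo_tool --pt "0 0 0.007 0 0" --pt "0 0 0.014 0 0" --pt "0 0 0.02 0 0" --pt "0 0 0.02 0 0" --pt "0 0 0.02 0 0"

```text
time_s: 20.03
ee_pos: [367.0, -151.9, 68.0]
ee_rot: [-180.0, 0.3, 156.7]
force: [2.4, -0.4, 5.4]
gripper_width: 40.2
gripper_force: 5.0
```

```bash
python3 look.py 13; python3 fin.py 13
```

```text
[ 366.7 -151.8   67.9] 156.71 [ 2.1 -0.1  5.9] 39.733451422706665
[(0.634, np.int64(12), 90, 8), (0.631, np.int64(10), 87, 8), (0.627, np.int64(10), 90, 8), (0.626, np.int64(6), 90, 8)]
```

servo_tool --pt "0 0 0 0 0.5" --pt "0 0 0 0 0.6" --pt "0 0 0 0 0.7" --pt "0 0 -0.01 0 0.7" --pt "0 0 -0.01 0 0.7" --pt "0 0 -0.01 0 0.7" --pt "0 0 -0.01 0 0.7"

```text
time_s: 20.72
ee_pos: [364.8, -151.0, 69.1]
ee_rot: [-180.0, -0.0, 156.7]
force: [0.6, 0.3, 0.0]
gripper_width: 63.7
gripper_force: 0.0
```

```bash
python3 look.py 14
cat > stand.py <<'E'
import sys
from lean import *
k=sys.argv[1]; s=state(); p=s["ee_pos"]; yaw=s["ee_rot"][2]; print(p.round(1),yaw.round(2),s["force"].round(1),s["gripper_width"])
ROI.update({"scene":np.s_[200:400,250:460],"top":np.s_[200:400,180:385]})
B={n:blue(n,cv2.imread(f"pics/{n}{k}.png"),ROI[n]) for n in("scene",)}; B["scene"][:285,345:]=0
for f in (-8,-4,0,4,8,12):
    def c(v):
        q=sil("scene",v[0],float(sys.argv[2]),f,float(sys.argv[2])-float(sys.argv[3]),v[1],[p[0],p[1],yaw]); return (q&B["scene"]).sum()/(q|B["scene"]).sum()
    print(f,max((round(float(c((x,y))),3),x,y) for x in range(-8,25,2) for y in range(-8,9,2)))
E
python3 stand.py 14 84 0
```

```text
[ 364.8 -151.    69.1] 156.72 [ 0.7 -0.1  0.8] 63.90452971080436
-8 (0.571, -2, 0)
-4 (0.58, 0, 0)
0 (0.587, 2, 0)
4 (0.589, 8, -4)
8 (0.589, 4, -4)
12 (0.574, 10, -2)
```

servo_tool --pt "0 0 -0.15 0 0.7" --pt "0 0 -0.3 0 0.7" --pt "0 0 -0.45 0 0.7" --pt "0 0 -0.6 0 0.7" --pt "0 0.2 -0.65 0 0.7" --pt "0 0.4 -0.65 0 0.7" --pt "0 0.6 -0.65 0 0.7" --pt "0 0.8 -0.65 0 0.7" --pt "0 1 -0.65 0 0.7" --pt "0 1 -0.65 0 0.7" --pt "0 1 -0.65 0 0.7"

```text
time_s: 21.73
ee_pos: [444.2, 34.3, 198.8]
ee_rot: [-180.0, -0.0, 157.0]
force: [-0.0, -0.1, -0.6]
gripper_width: 64.0
gripper_force: 0.0
```

```bash
python3 look.py 15
python3 - <<'E'
import sys;sys.path.insert(0,'.')
from h import *
t=cv2.imread('pics/top15.png');b=cv2.imread('pics/scene15.png')
c=np.zeros((600,800,3),np.uint8)
c[:,:400]=cv2.resize(t[270:360,300:360],(400,600),interpolation=cv2.INTER_CUBIC)
c[:,400:]=cv2.resize(b[240:345,340:410],(400,600),interpolation=cv2.INTER_CUBIC)
cv2.imwrite('pics/c15.png',c)
E
```

```text
(no output)
```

View pics/c15.png

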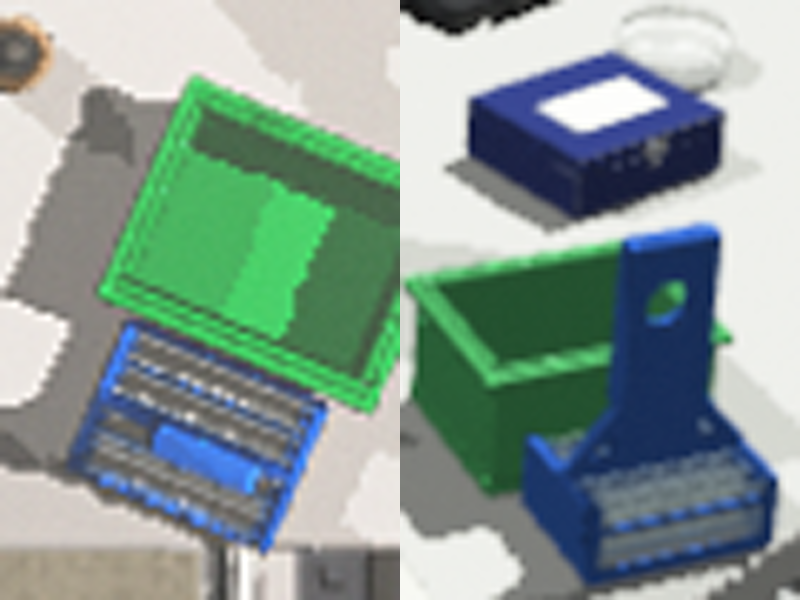

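The rack stands upright on the worktop beside the dish. In the top crop its basket-top corners are (130,322), (325,402), (268,548) and (78,468), with the handle top at (207,459). In the scene crop its bottom corners are (590,583), (772,555) and (527,500). I'll fit its pose.

Run:
```python
import sys;sys.path.insert(0,'.')
from h import *
np.set_printoptions(suppress=True,precision=1)
k=600/90; t=lambda u,v:np.array([300+(u+.5)/k-.5,270+(v+.5)/k-.5]); q=600/105;s=lambda u,v:np.array([340+(u-400+.5)/q-.5,240+(v+.5)/q-.5])
T=[("top",[31,42,38],t(130,322)),("top",[31,-42,38],t(325,402)),("top",[-31,-42,38],t(268,548)),("top",[-31,42,38],t(78,468)),("top",[0,0,135],t(207,459))]
S=[("scene",[-31,42,0],s(590,583)),("scene",[-31,-42,0],s(772,555)),("scene",[31,42,0],s(527,500)),("scene",[-4,20,135],s(625,240)),("scene",[0,0,105],s(666,301))]
for n,o in(("top",T),("scene",S),("all",T+S)): r=fit(o,[360,-150,-23]);print(n,r[0],r[1].tolist())
x,y,w=fit(T,[360,-150,-23])[0]
x2,y2,w2=fit(T+S,[360,-150,-23])[0]
D=[438.5,-183.3]
a=np.radians(-23.4)
for X,Y in((x,y),(x2,y2)):
    d=np.array(D)-[X,Y];print("rack->dish world",d,"in dish frame",np.cos(a)*d[0]+np.sin(a)*d[1],-np.sin(a)*d[0]+np.cos(a)*d[1])
# dish re-fit from the same picture
hsv=cv2.cvtColor(cv2.imread('pics/top15.png'),cv2.COLOR_BGR2HSV);m=cv2.inRange(hsv,(45,90,40),(80,255,255)); m[:260]=0;m[:,:300]=0;m[:,400:]=0
c=max(cv2.findContours(m,cv2.RETR_EXTERNAL,cv2.CHAIN_APPROX_NONE)[0],key=cv2.contourArea)
ct=cv2.boxPoints(cv2.minAreaRect(c));M=np.array([[45.5,56.5,60],[45.5,-56.5,60],[-45.5,-56.5,60],[-45.5,56.5,60]])
ct=ct[[np.argmin(np.linalg.norm(ct-p,axis=1)) for p in proj("top",world(M,*D,-23.4))]];print("dish",fit([("top",M,ct)],D+[-23])[0])
togo(x,y,200,156.6)
```

```text
top [ 365.3 -153.2  -22.4] [[-0.3, -0.6], [1.1, -0.1], [0.5, 0.8], [-1.8, 0.3], [0.0, -0.4]]
scene [ 365.4 -153.1  -27. ] [[-1.6, 0.3], [0.4, -0.8], [-0.8, -0.4], [1.0, 1.0], [0.3, -0.0]]
all [ 365.8 -153.2  -23.3] [[-0.1, -0.9], [1.2, 0.1], [0.2, 0.8], [-1.9, -0.2], [-0.0, -0.6], [-0.4, 0.7], [0.5, -1.7], [-1.2, 0.3], [1.3, 1.1], [0.2, -0.1]]
rack->dish world [ 73.2 -30.1] in dish frame 79.0988881412934 1.4553035185807062
rack->dish world [ 72.7 -30.1] in dish frame 78.71101007265469 1.2489946354767163
dish [ 438.3 -183.6  -23.2]
t 21.8333 now [443.4  32.3 198.8] 156.74 F [-0.1 -0.1 -0.3] grip 63.7 0.0 -> rows [-0. -1. -0.  0.]
```

servo_tool --pt "0 -0.2 0 0 0.7" --pt "0 -0.4 0 0 0.7" --pt "0 -0.6 0 0 0.7" --pt "0 -0.8 0 0 0.7" --pt "0 -0.95 0 0 0.7" --pt "0 -1 0 0 0.7" --pt "0 -1 0.1 0 0.7" --pt "0 -1 0.22 0 0.7" --pt "0 -1 0.34 0 0.7" --pt "0 -1 0.45 0 0.7" --pt "0 -1 0.54 0 0.7" --pt "0 -1 0.6 0 0.7" --pt "0 -1 0.64 0 0.7" --pt "0 -1 0.65 0 0.7" --pt "0 -1 0.65 0 0.7"

```text
time_s: 23.08
ee_pos: [364.3, -151.6, 69.1]
ee_rot: [-180.0, -0.0, 156.6]
force: [0.1, -0.7, 0.6]
gripper_width: 63.9
gripper_force: 0.0
```

servo_tool --pt "0 0 0 0 0.5" --pt "0 0 0 0 0.3" --pt "0 0 0 0 0" --pt "0 0 0 0 0" --pt "0 0 0 0 0" --pt "0 0 0 0 0" --pt "0 0 0 0 0" --force 25

```text
time_s: 23.67
ee_pos: [365.3, -151.2, 69.7]
ee_rot: [-180.0, 0.1, 156.7]
force: [-1.6, -0.1, 5.8]
gripper_width: 39.6
gripper_force: 25.0
```

servo_tool --pt "0 0 -0.05 0 0" --pt "0 0 -0.15 0 0" --pt "0 0 -0.27 0 0" --pt "0 0 -0.39 0 0" --pt "0 0 -0.39 0 0" --pt "-0.06 0 -0.39 0 0" --pt "-0.14 0.002 -0.39 0 0" --pt "-0.22 0.003 -0.39 0 0" --pt "-0.3 0.004 -0.39 0 0" --pt "-0.36 0.005 -0.39 0 0" --pt "-0.394 0.0055 -0.39 0 0" --pt "-0.394 0.0055 -0.39 0 0" --pt "-0.394 0.0055 -0.35 0 0" --pt "-0.394 0.0055 -0.34 0 0" --pt "-0.394 0.0055 -0.34 0 0"

```text
time_s: 24.92
ee_pos: [436.1, -180.5, 136.0]
ee_rot: [-180.0, -0.2, 156.7]
force: [-0.2, -0.2, -0.6]
gripper_width: 39.4
gripper_force: 25.0
```

```bash
python3 look.py 16; python3 stand.py 16 155.8 67.8
python3 - <<'E'
from h import *
togo(438.5,-183.3,75,156.7)
E
```

```text
[ 437.  -180.9  137. ] 156.72 [-0.4  0.3 -1.9] 39.83025198482624
-8 (0.125, -8, -4)
-4 (0.124, 0, 0)
0 (0.125, -2, 2)
4 (0.125, 6, 0)
8 (0.126, 14, 0)
12 (0.126, 16, -2)
t 25.0167 now [ 437.  -180.9  137. ] 156.72 F [-0.4  0.3 -1.9] grip 39.8 25.0 -> rows [-0.012 -0.008  0.31   0.   ]
```

servo_tool --pt "0 0 0.02 0 0" --pt "0 0 0.04 0 0" --pt "0 0 0.06 0 0" --pt "0 0 0.08 0 0" --pt "0 0 0.1 0 0" --pt "0 0 0.12 0 0" --pt "0 0 0.12 0 0" --pt "0 0 0.12 0 0"

```text
time_s: 25.68
ee_pos: [437.6, -181.1, 112.8]
ee_rot: [-180.0, -0.0, 156.7]
force: [0.1, -0.1, -1.3]
gripper_width: 40.2
gripper_force: 25.0
```

Free in the pocket (underside about 44 mm, rim 60 mm). Lowering on.

servo_tool --pt "0 0 0.025 0 0" --pt "0 0 0.05 0 0" --pt "0 0 0.075 0 0" --pt "0 0 0.1 0 0" --pt "0 0 0.12 0 0" --pt "0 0 0.14 0 0" --pt "0 0 0.155 0 0" --pt "0 0 0.165 0 0" --pt "0 0 0.175 0 0" --pt "0 0 0.175 0 0" --pt "0 0 0.175 0 0"

```text
time_s: 26.6
ee_pos: [437.8, -181.2, 78.2]
ee_rot: [-180.0, 0.0, 156.7]
force: [0.0, -0.3, -2.1]
gripper_width: 39.8
gripper_force: 25.0
```

servo_tool --pt "0 0 0.008 0 0" --pt "0 0 0.014 0 0" --pt "0 0 0.016 0 0" --pt "0 0 0.016 0 0"

```text
time_s: 26.93
ee_pos: [438.0, -181.3, 75.7]
ee_rot: [-180.0, 0.1, 156.7]
force: [-1.1, 1.1, 4.0]
gripper_width: 39.5
gripper_force: 25.0
```

Floor contact at TCP z of about 75.7, as predicted. I'll release, rise straight up and back off.

servo_tool --pt "0 0 0 0 0.5" --pt "0 0 0 0 0.65" --pt "0 0 0 0 0.7" --pt "0 0 0 0 0.7" --pt "0 0 -0.1 0 0.7" --pt "0 0 -0.25 0 0.7" --pt "0 0 -0.4 0 0.7" --pt "0 0 -0.55 0 0.7" --pt "0 0 -0.7 0 0.7" --pt "0 0.2 -0.75 0 0.7" --pt "0 0.4 -0.75 0 0.7" --pt "0 0.6 -0.75 0 0.7" --pt "0 0.8 -0.75 0 0.7" --pt "0 1 -0.75 0 0.7" --pt "0 1 -0.75 0 0.7" --pt "0 1 -0.75 0 0.7"

```text
time_s: 28.27
ee_pos: [517.1, 4.2, 224.5]
ee_rot: [-180.0, -0.0, 156.9]
force: [-0.0, -0.6, -0.4]
gripper_width: 63.7
gripper_force: 0.0
```

```bash
python3 look.py 17
python3 - <<'E'
import sys;sys.path.insert(0,'.')
from lean import *
s=state();print(s["time_s"],s["ee_pos"],s["force"],s["qvel"].round(2))
ROI.update({"scene":np.s_[200:400,300:420],"top":np.s_[265:345,300:385]})
for n in("scene","top"):
    B=blue(n,cv2.imread(f"pics/{n}17.png"),ROI[n])
    if n=="scene": B[:276,352:398]&=False
    # handle only: blue pixels above the rim
    ys,xs=np.nonzero(B);print(n,"rows",ys.min(),ys.max(),"cols",xs.min(),xs.max())
    for z in(135,141,150): 
        P=world([[i,j,k] for i in(-6,6) for j in(-20,20) for k in(z,)],438.4,-182.5,-23.3);q=proj(n,P);print("  top edge if top at",z,q.min(0).round(1),q.max(0).round(1))
# white rack unchanged?
a=cv2.imread("pics/scene0.png")[280:380,180:260].astype(int);b=cv2.imread("pics/scene17.png")[280:380,180:260].astype(int);print("white diff",(abs(a-b).max(2)>40).mean())
E
```

```text
28.3667 [516.33401327   2.12575614 224.62113729] [-0.50980147 -0.19043371  0.85359671] [-1.6  -0.39  0.17  0.17  0.01  0.06]
scene rows 276 302 cols 355 382
  top edge if top at 135 [362.1 262.7] [379.7 267.5]
  top edge if top at 141 [362.2 260.5] [379.9 265.2]
  top edge if top at 150 [362.5 257. ] [380.2 261.7]
top rows 289 322 cols 325 359
  top edge if top at 135 [334.1 301.2] [351.6 312.5]
  top edge if top at 141 [334.2 301.2] [351.8 312.6]
  top edge if top at 150 [334.3 301.3] [352.1 312.7]
white diff 0.18975
```

Run:
```python
import sys;sys.path.insert(0,'.')
from lean import *
a=cv2.imread("pics/scene0.png");b=cv2.imread("pics/scene17.png")
for y,x in((288,200),(325,205)):
    r=cv2.matchTemplate(b[y-12:y+60,x-12:x+60],a[y:y+40,x:x+40],cv2.TM_CCOEFF_NORMED);_,v,_,p=cv2.minMaxLoc(r);print("white shift px",p[0]-12,p[1]-12,round(v,3))
ROI.update({"scene":np.s_[200:400,300:420],"top":np.s_[265:345,300:385]})
Bt=blue("top",cv2.imread("pics/top17.png"),ROI["top"]);Bs=blue("scene",b,ROI["scene"])
# slide case out: only the part of the handle in front of green / above rim near col 362-380
best=[]
for X in np.arange(430,447,1.):
  for Y in np.arange(-191,-173,1.):
    q=sil("top",0,6,0,0,0,[X,Y,-23.3]);best.append(((q&Bt).sum()/(q|Bt).sum(),X,Y))
print(sorted(best)[::-1][:4])
h=(np.arange(480)[:,None]<300)&Bs; ys,xs=np.nonzero(h[240:300]);print("blue rows by col 362-380",[ (c,np.nonzero(Bs[:,c])[0].min()) for c in(364,368,372,376,379)])
```

```text
white shift px 0 0 0.904
white shift px 0 0 0.85
[(np.float64(0.3017543859649123), np.float64(437.0), np.float64(-182.0)), (np.float64(0.2975778546712803), np.float64(437.0), np.float64(-181.0)), (np.float64(0.2975778546712803), np.float64(437.0), np.float64(-183.0)), (np.float64(0.29698375870069604), np.float64(437.0), np.float64(-185.0))]
blue rows by col 362-380 [(364, np.int64(254)), (368, np.int64(252)), (372, np.int64(251)), (376, np.int64(250)), (379, np.int64(251))]
```

```bash
python3 -c "
from workcell import job_done
print(job_done())"
```

```text
the job is handed in; nothing more can be done
None
```

I handed the job in at about 28 s. The lid is on the worktop handle up, and the blue rack stands on the dish floor within about 2 mm of the dish centre by camera. The white rack still hangs where it was; I didn't measure the lid's flatness, and no verdict came back.

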